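Kit sign brackets from the covered drying dish

ROBOT

A 7-joint arm with a two-finger parallel gripper is mounted at the origin on the work surface. World frame = base frame: x ahead of the robot, y to its left, z up, the work surface at z = 0. Lengths are in m, angles in rad, forces in N, time in s.
With the tool pointing down it reaches from about 0.425 to 0.95 m from the base axis. Payload 4.7 kg.
Tool frame: the origin (TCP) lies on the centre line of the jaws, within the pads' length; the fingertips stand robot.nose_length ahead of it and the grasp point (between the pads) lies 8 mm behind it (robot.nose_length is the distance from the TCP to the fingertips, in m); z points along the fingers, x is the direction in which the jaws open and shut, and the axes are right-handed (so a half turn about z gives the same grasp; the last joint's range is limited). The gripper opens to 85 mm and grips with 20 to 120 N. Pads are 22 mm wide; open, the fingers measure 114 mm over their backs; the gripper's body (76 mm by 85 mm) begins 54 mm behind the grasp point. The pads swing forward as they close: fully open they stand 13 mm farther back than shut.
Start: joints at [1.094, 0.469, -0.049, 1.532, 0.024, 1.141, -0.082], TCP at [0.292, -0.608, 0.242] pointing down, gripper open.
Joint ranges: [-2.59, 2.59], [-0.33, 1.99], [-1.39, 1.29], [0.1, 2.45], [-1.04, 4.18], [0.21, 1.99], [-2.66, 2.66]. Speed limits (rad/s): [2.57, 2.57, 3.14, 3.14, 3.14, 3.14, 3.14].

INTERFACE

Orientations are given as [roll, pitch, yaw] about the fixed x, y, z axes, in that order (R = Rz(yaw) Ry(pitch) Rx(roll)).
In Python, from plant import robot gives the robot as it stands. Calls block until the motion is done:
- robot.goto(position, orientation): joint-space move of the TCP to a pose.
- robot.move_straight(position, vel=0.15, attitude=None, contact_N=None): straight line of the TCP; attitude=None keeps the orientation; vel is the mean speed in m/s. With contact_N (N) it stops when the force on the tool has changed by that much, and returns True; else False.
- robot.move_joints(angles): joint-space move.
- robot.grip(opening, strength=None): opening from 0.0 (shut) to 1.0 (fully open); strength is the grip in N (None keeps the last); returns when the fingers have stopped.
- robot.sleep(seconds).
- robot.inverse_kinematics(position, orientation): joint angles nearest the present ones, or None.
- robot.sense(): the state.
- robot.grab_frame(name): name is "scene" or "top" or "wrist"; returns a dict with "image" (384x512x3 uint8, red, green, blue), "range_z" (384x512 float32, m along the optical axis (not along the pixel's ray), 0 where there is no reading), "fx", "fy", "cx", "cy" (pixels), "dist_coeffs" ([k1, k2, p1, p2, k3] as OpenCV has them; the pictures are not rectified), "R" (3x3) and "t" (3): a world point X has camera coordinates R X + t. Camera axes: x right, y down, z forward; pixel columns grow to the right and rows downward; lengths in m; the calibration is good to about 2 mm. A picture is of the moment at which its call begins.
A pose or a line that the arm cannot do raises robot.IKError and nothing moves.
- robot.close_job(): hands the job in, once; it reports no verdict.
The state is a dict: "t": time; "joint_pos": joint angles; "joint_velocities": joint speeds; "effort": joint torques, N m; "tcp_pos": TCP position; "tcp_rot": TCP orientation; "wrist_force": force on the tool from outside, world axes, zero at the start; "torque": the same for the moment, N m; "opening": opening from 0.0 (shut) to 1.0 (fully open).
Only numpy, scipy, OpenCV 4.12 (cv2) and the standard library are available. Lean on these libraries where they do the work, as an engineer would, in place of code of your own. Each camera call takes 0.05 s, during which the arm holds its last target.

TASK

Open the covered drying dish by raising its orange lid edge-first by the tab, the opposite edge still resting on the dish, then lift it just clear (never more than about a hand's breadth, 10 cm, above the dish) and lay it right way up on the round mat. Make up one kit for every aluminium bracket on the counter, each in its own bay of the green tray: first a blue base plate from the dish, flat on the bay's white mark and lying along it, then a bracket flat on the bay floor over the plate. Leave the plates you do not need in the dish, set the lid back on it centred and fully down, and leave everything else on the counter where it is.

Things in the scene. Friction and masses are not known exactly. Their poses are not given: they have to be found in the camera images.
- dish_rim (a point): Centre of the mouth of a round shallow grey drying dish, like a big petri dish, that does not move: outside diameter 140 mm, inside 132 mm, rim 28 mm above the counter. z up.
- dish_floor (a point): Centre of the dish's inner floor, 4 mm above the counter.
- lid_mid (a point): Centre of the underside of the top disc of the dish's loose orange lid (90 g). The disc is 4 mm thick, 155 mm in diameter; around it hangs a skirt 9 mm deep below this point, inside diameter 148 mm, which goes outside the dish rim. Closed, this point rests on the middle of the dish's mouth. The lid's own -x points to its tab, z up.
- lid_tab (a point): Centre of the black upright tab on the lid's edge, the only place to grip it: 10 mm thick along the lid's x (radially), 40 mm wide along y, 28 mm tall, standing on the upper face of the disc. It lies 68 mm from lid_mid along the lid's -x and 18 mm above it. Same axes as lid_mid.
- lid_near (a point): Point on the underside of the lid's disc below the tab, 70 mm from lid_mid along the lid's -x.
- lid_far (a point): Point on the underside of the lid's disc opposite the tab, 70 mm from lid_mid along the lid's +x.
- mat_top (a point): Centre of the top of a round grey felt mat with a white ring, 176 mm in diameter, fixed, 3 mm high: the place for the lid while the dish is open. The lid lies there the right way up, on its skirt.
- bay1 (a point): Centre of the floor of a bay in the green kit tray (fixed; 68 mm along x by 270 mm along y; floor 4 mm above the counter). Each of the three bays is 82 mm long along the tray's y and 56 mm wide along its x, between ribs that stand 5 mm above the bay's floor; the white rectangle in its middle shows where the plate goes, long along y. Axes are the tray's.
- bay2 (a point): As bay1, for the middle bay (88 mm from bay1 along the tray's +y).
- bay3 (a point): As bay1, for the last bay (176 mm from bay1 along the tray's +y).
- plate1_mid (a point): Centre, half-way up, of a blue painted steel base plate (60 g): 56 mm long along its x, 26 mm wide along y, 5 mm thick, with an upright lug in its middle, 10 mm along x by 22 mm along y, rising 16 mm above the plate (21 mm in all; this point is 10.5 mm above the underside). z up. All three plates start side by side in the covered dish, 36 mm apart across their width.
- plate2_mid (a point): Centre, half-way up, of a blue painted steel base plate (60 g): 56 mm long along its x, 26 mm wide along y, 5 mm thick, with an upright lug in its middle, 10 mm along x by 22 mm along y, rising 16 mm above the plate (21 mm in all; this point is 10.5 mm above the underside). z up. All three plates start side by side in the covered dish, 36 mm apart across their width.
- plate3_mid (a point): Centre, half-way up, of a blue painted steel base plate (60 g): 56 mm long along its x, 26 mm wide along y, 5 mm thick, with an upright lug in its middle, 10 mm along x by 22 mm along y, rising 16 mm above the plate (21 mm in all; this point is 10.5 mm above the underside). z up. All three plates start side by side in the covered dish, 36 mm apart across their width.
- bracket1_mid (a point): Centre, half-way up, of an aluminium channel bracket (about 110 g), an upside-down U open below and at both ends: 72 mm long along its x, 46 mm wide along y, 34 mm tall, walls and top 4 mm (38 mm free inside, 30 mm high). z up. It stands on its two long walls on the counter. May be absent.
- bracket2_mid (a point): Centre, half-way up, of an aluminium channel bracket (about 110 g), an upside-down U open below and at both ends: 72 mm long along its x, 46 mm wide along y, 34 mm tall, walls and top 4 mm (38 mm free inside, 30 mm high). z up. It stands on its two long walls on the counter. May be absent.
- bracket3_mid (a point): Centre, half-way up, of an aluminium channel bracket (about 110 g), an upside-down U open below and at both ends: 72 mm long along its x, 46 mm wide along y, 34 mm tall, walls and top 4 mm (38 mm free inside, 30 mm high). z up. It stands on its two long walls on the counter. May be absent.
- tape: Bystander, to be left alone: yellow ring of masking tape lying flat, 84 mm across, 24 mm high. Origin: centre of its underside.
- ruler: Bystander, to be left alone: steel ruler 300 x 30 x 4 mm lying along its y. Origin: centre of its underside.
- spray: Bystander, to be left alone: white bottle with a blue cap, 64 mm across, 190 mm tall. Origin: centre of its underside.
- mug: Bystander, to be left alone: white mug, 80 mm across, 95 mm tall. Origin: centre of its underside.
- brush: Bystander, to be left alone: red-handled brush 170 mm long. Origin: centre of its underside.
- squeegee: Bystander, to be left alone: blue flat squeegee card 75 x 100 mm, 6 to 10 mm thick. Origin: centre of its underside.
- paint_can: Bystander, to be left alone: steel can, 90 mm across, 110 mm tall. Origin: centre of its underside.
Not all that is in view belongs to the job. Of the things like the part that bears lid_mid, leave any that is turquoise; of the rest the larger one is meant. Leave any yellow look-alike of the part that bears bracket1_mid alone.

How it is judged:
On the way, in this order (a step that is already met when the one before it is completed fails the run):
1. the lid's tab edge is raised at least 10 mm while its opposite edge is still on the dish (within 6 mm of the rim) (z of lid_near in the frame of dish_rim above 0.01 m and z of lid_far in the frame of dish_rim below 0.006 m and horizontal distance between lid_mid and dish_rim below 0.02 m), for 0.1 s.
2. the lid lies flat and released on the mat, within 35 mm of its centre (horizontal distance between lid_mid and mat_top below 0.035 m and height (world z) of lid_mid below 0.017 m and angle between lid_mid's own z axis and vertical below 0.06 rad and contact force between the fingers and lid below 0.1 N), for 0.2 s.
At the end, for the whole second after the job is handed in: Lid level and fully down on the dish, within 7 mm of centred; every bracket level on the floor of its own bay, within 10 mm of its centre and 0.25 rad of its length, a plate flat under it within 12 mm of its middle; spare plates in the dish (horizontal distance between lid_mid and dish_rim below 0.007 m and z of lid_mid in the frame of dish_rim between -0.004 and 0.003 m and angle between lid_mid's own z axis and vertical below 0.04 rad and ((horizontal distance between bracket1_mid and bay1 below 0.01 m and angle between the x axis of bracket1_mid and the y axis of bay1, either way round below 0.25 rad) or (horizontal distance between bracket1_mid and bay2 below 0.01 m and angle between the x axis of bracket1_mid and the y axis of bay2, either way round below 0.25 rad) or (horizontal distance between bracket1_mid and bay3 below 0.01 m and angle between the x axis of bracket1_mid and the y axis of bay3, either way round below 0.25 rad)) and height (world z) of each of bracket1_mid, bracket2_mid, bracket3_mid below 0.0245 m and angle between each of bracket1_mid, bracket2_mid, bracket3_mid's own z axis and vertical below 0.06 rad and ((horizontal distance between bracket1_mid and plate1_mid below 0.012 m and height (world z) of plate1_mid below 0.018 m and angle between plate1_mid's own z axis and vertical below 0.08 rad) or (horizontal distance between bracket1_mid and plate2_mid below 0.012 m and height (world z) of plate2_mid below 0.018 m and angle between plate2_mid's own z axis and vertical below 0.08 rad) or (horizontal distance between bracket1_mid and plate3_mid below 0.012 m and height (world z) of plate3_mid below 0.018 m and angle between plate3_mid's own z axis and vertical below 0.08 rad)) and ((horizontal distance between bracket2_mid and bay1 below 0.01 m and angle between the x axis of bracket2_mid and the y axis of bay1, either way round below 0.25 rad) or (horizontal distance between bracket2_mid and bay2 below 0.01 m and angle between the x axis of bracket2_mid and the y axis of bay2, either way round below 0.25 rad) or (horizontal distance between bracket2_mid and bay3 below 0.01 m and angle between the x axis of bracket2_mid and the y axis of bay3, either way round below 0.25 rad)) and ((horizontal distance between bracket2_mid and plate1_mid below 0.012 m and height (world z) of plate1_mid below 0.018 m and angle between plate1_mid's own z axis and vertical below 0.08 rad) or (horizontal distance between bracket2_mid and plate2_mid below 0.012 m and height (world z) of plate2_mid below 0.018 m and angle between plate2_mid's own z axis and vertical below 0.08 rad) or (horizontal distance between bracket2_mid and plate3_mid below 0.012 m and height (world z) of plate3_mid below 0.018 m and angle between plate3_mid's own z axis and vertical below 0.08 rad)) and ((horizontal distance between bracket3_mid and bay1 below 0.01 m and angle between the x axis of bracket3_mid and the y axis of bay1, either way round below 0.25 rad) or (horizontal distance between bracket3_mid and bay2 below 0.01 m and angle between the x axis of bracket3_mid and the y axis of bay2, either way round below 0.25 rad) or (horizontal distance between bracket3_mid and bay3 below 0.01 m and angle between the x axis of bracket3_mid and the y axis of bay3, either way round below 0.25 rad)) and ((horizontal distance between bracket3_mid and plate1_mid below 0.012 m and height (world z) of plate1_mid below 0.018 m and angle between plate1_mid's own z axis and vertical below 0.08 rad) or (horizontal distance between bracket3_mid and plate2_mid below 0.012 m and height (world z) of plate2_mid below 0.018 m and angle between plate2_mid's own z axis and vertical below 0.08 rad) or (horizontal distance between bracket3_mid and plate3_mid below 0.012 m and height (world z) of plate3_mid below 0.018 m and angle between plate3_mid's own z axis and vertical below 0.08 rad)) and ((horizontal distance between plate1_mid and dish_rim below 0.06 m and height (world z) of plate1_mid below 0.022 m) or (horizontal distance between bracket1_mid and plate1_mid below 0.012 m and height (world z) of plate1_mid below 0.018 m and angle between plate1_mid's own z axis and vertical below 0.08 rad) or (horizontal distance between bracket2_mid and plate1_mid below 0.012 m and height (world z) of plate1_mid below 0.018 m and angle between plate1_mid's own z axis and vertical below 0.08 rad) or (horizontal distance between bracket3_mid and plate1_mid below 0.012 m and height (world z) of plate1_mid below 0.018 m and angle between plate1_mid's own z axis and vertical below 0.08 rad)) and ((horizontal distance between plate2_mid and dish_rim below 0.06 m and height (world z) of plate2_mid below 0.022 m) or (horizontal distance between bracket1_mid and plate2_mid below 0.012 m and height (world z) of plate2_mid below 0.018 m and angle between plate2_mid's own z axis and vertical below 0.08 rad) or (horizontal distance between bracket2_mid and plate2_mid below 0.012 m and height (world z) of plate2_mid below 0.018 m and angle between plate2_mid's own z axis and vertical below 0.08 rad) or (horizontal distance between bracket3_mid and plate2_mid below 0.012 m and height (world z) of plate2_mid below 0.018 m and angle between plate2_mid's own z axis and vertical below 0.08 rad)) and ((horizontal distance between plate3_mid and dish_rim below 0.06 m and height (world z) of plate3_mid below 0.022 m) or (horizontal distance between bracket1_mid and plate3_mid below 0.012 m and height (world z) of plate3_mid below 0.018 m and angle between plate3_mid's own z axis and vertical below 0.08 rad) or (horizontal distance between bracket2_mid and plate3_mid below 0.012 m and height (world z) of plate3_mid below 0.018 m and angle between plate3_mid's own z axis and vertical below 0.08 rad) or (horizontal distance between bracket3_mid and plate3_mid below 0.012 m and height (world z) of plate3_mid below 0.018 m and angle between plate3_mid's own z axis and vertical below 0.08 rad))); the robot touches nothing.
It fails at once if the lid is raised more than about 10 cm above the dish (height (world z) of lid_mid above 0.15 m).
It fails at once if a bystander is moved more than 30 mm (distance of any of tape, ruler, spray, mug, brush, squeegee, paint_can from where it was at the start of the episode above 0.03 m).
Of bracket1, bracket2, bracket3 only 2 to 3 are there at a start; the rules pass over those that are not, and their reading is None.
At some moment in a run one of bracket1, bracket2, bracket3 may be knocked a few centimetres aside while the robot is not near it.
It also fails if it takes over 210 s, if anything falls off the work surface, if the arm or the gripper's body presses on something with over 40 N, if the wrist force passes 120 N, or if a joint passes its speed limit or range.

## Working session

There is one attempt and no reset: what is moved stays moved. The work goes in short steps, each a Python script; the robot and the scene stay as the last script left them, time stands still between calls to the robot, and variables do not carry over. Pictures are saved under pics/ and viewed, and the job is handed in when it is done.

```bash
ls; mkdir -p pics
python3 - <<'E'
from plant import robot
import cv2
s=robot.sense(); print(s, robot.nose_length)
for n in ["scene","top","wrist"]:
    f=robot.grab_frame(n); cv2.imwrite(f"pics/{n}0.png",f["image"][:,:,::-1])
    print(n,f["fx"],f["fy"],f["cx"],f["cy"],f["dist_coeffs"],f["R"],f["t"])
E
```

```text
pics
{'t': 0.0, 'joint_pos': array([ 1.0940991 ,  0.46944331, -0.048593  ,  1.53371072,  0.02406225,
        1.14101534, -0.082297  ]), 'joint_velocities': array([-0.00051117,  0.00092994, -0.00072935,  0.00018545, -0.00034701,
       -0.00145725,  0.00146992]), 'effort': array([-4.61912223e-04, -5.10322881e+01, -4.70744655e-02, -2.37711436e+01,
        1.05640112e-02,  7.56708527e-03, -2.20843316e-05]), 'tcp_pos': array([ 0.29202963, -0.60791798,  0.24125302]), 'tcp_rot': array([ 3.14155123e+00,  1.99242134e-03, -1.12298164e+00]), 'wrist_force': array([-0.77123254, -0.59595457, -1.33164619]), 'torque': array([ 0.0011895 , -0.05020769,  0.00378732]), 'opening': 1.0021481383256508} 0.011
scene 478.0789794772029 478.0789794772029 262.281334646989 191.61746186273174 [0.01036762 0.         0.         0.         0.        ] [[-0.79551523  0.60563146  0.01913269]
 [ 0.45411801  0.61680789 -0.64290346]
 [-0.40116376 -0.50275099 -0.76570822]] [ 0.34336503 -0.23958533  1.63966546]
top 390.0561282787075 390.0561282787075 257.38190554279873 196.73717374356949 [-0.09802808  0.          0.          0.          0.        ] [[-0.02431932 -0.99968745  0.00579409]
 [-0.99326396  0.02350543 -0.11346454]
 [ 0.11329289 -0.00851444 -0.99352515]] [0.05023948 0.50412889 1.46233134]
wrist 334.54627278042 334.54627278042 261.1939773226301 190.90868463098766 [-0.05176649  0.          0.          0.          0.        ] [[ 0.43281661 -0.90148053 -0.00162211]
 [-0.85238864 -0.4098311   0.32476465]
 [-0.2934338  -0.13918087 -0.94579347]] [-0.67424624 -0.04254134  0.3807059 ]
```

View pics/top0.png

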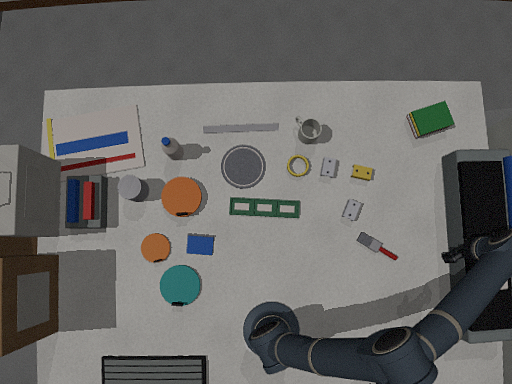

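View pics/scene0.png

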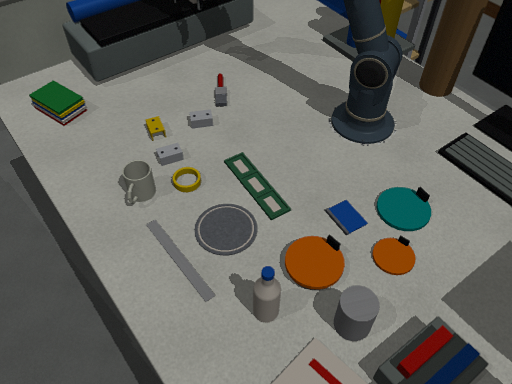

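View pics/wrist0.png

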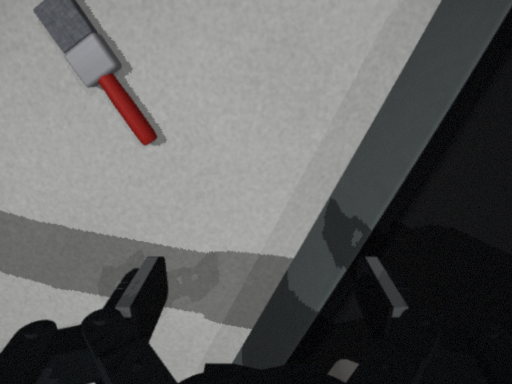

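Top view: orange discs are at px (181,196), which is large, and (155,247), which is small. A turquoise one is at (180,286). The larger orange one fits the lid, with its black tab at (182,213). Grey brackets are at (328,167) and (352,209); the yellow one at (362,172) is the look-alike to leave. The tray is at (265,208), the mat at (243,166). I'll measure from both views next.

```bash
cat > h.py <<'E'
import numpy as np, cv2
from plant import robot
def K(f): return np.array([[f["fx"],0,f["cx"]],[0,f["fy"],f["cy"]],[0,0,1.]])
def rays(f,px):
    px=np.asarray(px,float).reshape(-1,1,2)
    u=cv2.undistortPoints(px,K(f),np.asarray(f["dist_coeffs"],float)).reshape(-1,2)
    d=np.c_[u,np.ones(len(u))]@np.asarray(f["R"]); c=-np.asarray(f["R"]).T@np.asarray(f["t"])
    return c,d
def plane(f,px,z):
    c,d=rays(f,px); return c+d*((z-c[2])/d[:,2])[:,None]
def depthpts(f,mask):
    v,u=np.nonzero(mask&(f["range_z"]>0)); z=f["range_z"][v,u]
    c,d=rays(f,np.c_[u,v]); return c+d*z[:,None]
def tri(f1,p1,f2,p2):
    c1,d1=rays(f1,[p1]);c2,d2=rays(f2,[p2])
    A=np.c_[d1[0],-d2[0]]; s=np.linalg.lstsq(A,c2-c1,rcond=None)[0]
    a=c1+s[0]*d1[0]; b=c2+s[1]*d2[0]; return (a+b)/2,np.linalg.norm(a-b)
def hsv(f): return cv2.cvtColor(f["image"],cv2.COLOR_RGB2HSV)
def mask(f,lo,hi): return cv2.inRange(hsv(f),np.array(lo),np.array(hi))
def blobs(m,amin=30):
    n,l,s,c=cv2.connectedComponentsWithStats(m); return [(i,s[i],c[i],l==i) for i in range(1,n) if s[i,4]>=amin]
def save(n,img,crop=None,k=1):
    if crop: img=img[crop[1]:crop[3],crop[0]:crop[2]]
    if k!=1: img=cv2.resize(img,None,fx=k,fy=k,interpolation=cv2.INTER_CUBIC)
    cv2.imwrite(f"pics/{n}.png",np.ascontiguousarray(img[:,:,::-1]))
def rect(P): # minAreaRect in xy metres -> centre, long axis angle, (long,short)
    (cx,cy),(w,h),a=cv2.minAreaRect((P[:,:2]*1000).astype(np.float32)); a=np.radians(a)
    if h>w: w,h=h,w; a+=np.pi/2
    return np.array([cx,cy])/1000,(a+np.pi/2)%np.pi-np.pi/2,(w,h)
E
python3 - <<'E'
from h import *
np.set_printoptions(precision=4,suppress=True)
T=robot.grab_frame("top");S=robot.grab_frame("scene")
print(-T["R"].T@T["t"],-S["R"].T@S["t"])
def contour(m):
    return max(cv2.findContours(m.astype(np.uint8),0,1)[0],key=len)[:,0,:]
def show(name,lo,hi,amin):
    for nm,f in(("top",T),("scene",S)):
        for i,s,c,m in blobs(mask(f,lo,hi),amin):
            P=depthpts(f,m); zz=np.median(P[:,2])
            # z from depth interior
            q=plane(f,contour(m),zz)
            print(name,nm,"px",c.round(1),"area",s[4],"zmed",zz.round(4),"rect",rect(q),"circ",cv2.minEnclosingCircle((q[:,:2]*1000).astype(np.float32)))
show("orange",(5,150,80),(18,255,255),100)
show("green",(60,100,40),(82,255,160),100)
save("crop1",T["image"],(120,100,400,320),2.8)
E
```

```text
[0.3363 0.0508 1.5098] [1.0397 0.7642 1.0949]
orange top px [181. 196.] area 1190 zmed 0.0324 rect (array([0.513 , 0.3303]), np.float64(-0.007667640252501329), (150.499755859375, 146.43173217773438)) circ ((512.6204223632812, 330.5484313964844), 76.62126159667969)
orange top px [155.2 247. ] area 633 zmed 0.0094 rect (array([0.3234, 0.4355]), np.float64(-1.392699326398124), (109.5924072265625, 103.88067626953125)) circ ((320.47442626953125, 435.49713134765625), 56.03841781616211)
orange scene px [313.9 262.2] area 2380 zmed 0.0328 rect (array([0.5184, 0.3327]), np.float64(-1.4425605846113498), (155.8533477783203, 147.89466857910156)) circ ((517.1445922851562, 333.15887451171875), 79.55558776855469)
orange scene px [393.5 256.1] area 1177 zmed 0.0104 rect (array([0.3263, 0.4383]), np.float64(0.33752817102928834), (112.09140014648438, 111.08003997802734)) circ ((324.4073791503906, 437.91363525390625), 58.09775924682617)
green top px [432.3 117.6] area 870 zmed 0.0609 rect (array([ 0.7987, -0.659 ]), np.float64(-1.2714564543482583), (151.22198486328125, 99.15087127685547)) circ ((800.0385131835938, -657.6046142578125), 87.69384002685547)
green top px [263.9 207.4] area 618 zmed 0.0061 rect (array([0.4655, 0.0134]), np.float64(1.4932177784506155), (266.5111999511719, 64.56241607666016)) circ ((463.3370361328125, 13.61391830444336), 136.13548278808594)
green scene px [56.1 96.6] area 926 zmed 0.0601 rect (array([ 0.801 , -0.6549]), np.float64(-1.2714744972646441), (158.1761474609375, 102.05640411376953)) circ ((801.7021484375, -654.552978515625), 90.17244720458984)
green scene px [257.2 185.8] area 1018 zmed 0.0064 rect (array([0.4667, 0.0139]), np.float64(1.493665722145967), (272.2392883300781, 66.12674713134766)) circ ((466.6430358886719, 13.756505966186523), 138.19508361816406)
```

View pics/crop1.png

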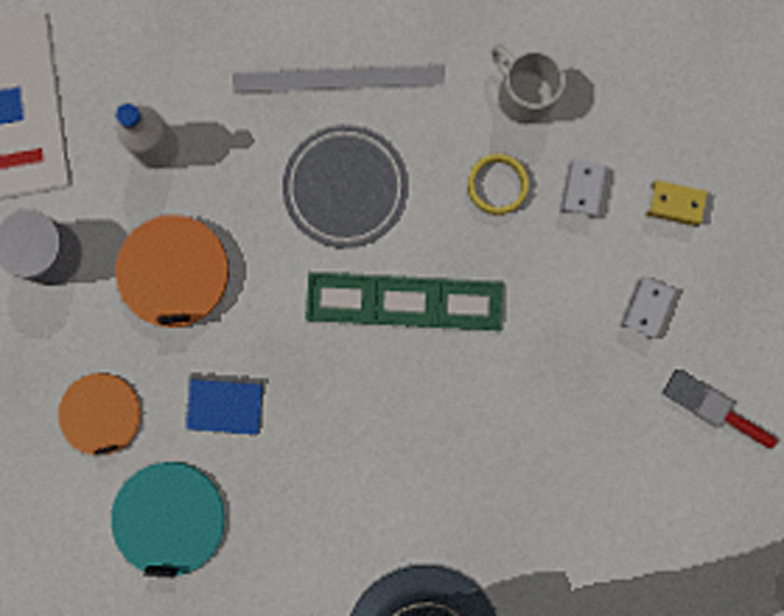

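The crop confirms it: the large orange lid, tab toward the robot; two grey brackets, plus the yellow look-alike with holes. I'll move over the lid and measure with the wrist camera from two places.

Run:
```python
from h import *
from scipy.spatial.transform import Rotation as Ro
np.set_printoptions(precision=4,suppress=True)
f=robot.grab_frame("wrist"); s=robot.sense()
c=-f["R"].T@f["t"]; Rt=Ro.from_euler('xyz',s["tcp_rot"]).as_matrix()
print("cam in tool",Rt.T@(c-s["tcp_pos"]),"\ncam axes in tool\n",Rt.T@f["R"].T)
print(robot.inverse_kinematics([0.50,0.0,0.3],[np.pi,0,0]))
robot.goto([0.50,0.0,0.35],[np.pi,0,0])
robot.goto([0.42,0.331,0.24],[np.pi,0,0])
for n in "wrist","top": save(n+"1",robot.grab_frame(n)["image"])
print(robot.sense()["t"],robot.sense()["joint_pos"])
```

```text
cam in tool [ 0.0001 -0.0833 -0.1313] 
cam axes in tool
 [[ 1.     -0.0002 -0.0002]
 [ 0.0002  0.9458  0.3247]
 [ 0.0001 -0.3247  0.9458]]
[ 0.4994  0.1881 -0.6653  1.8334  0.1261  1.1625 -0.2075]
4.0667 [-0.0047  0.3853 -0.9372  1.8303  0.3477  1.1008 -1.0708]
```

View pics/wrist1.png

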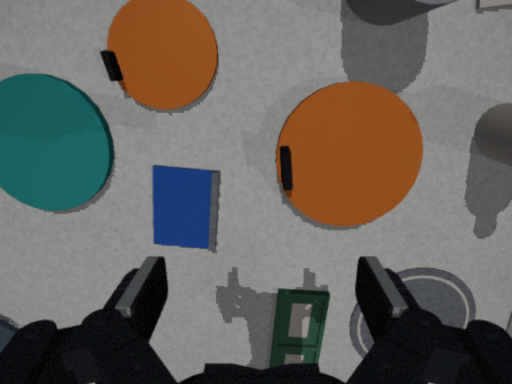

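View pics/top1.png

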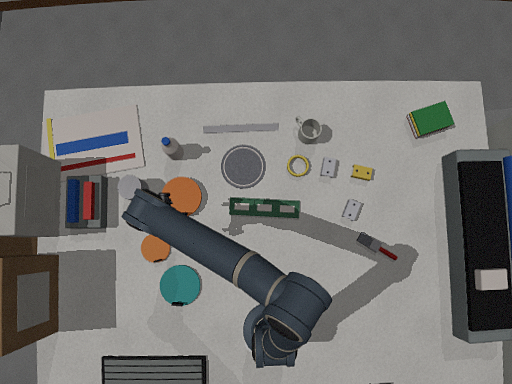

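Wrist view: the large lid is at (350,155) with its tab at (286,168). The top view now shows the counter where the arm stood, and there is no third bracket. I'll take two wrist views for measurement.

```bash
cat >> h.py <<'E'
def cont(m): return max(cv2.findContours(m.astype(np.uint8),0,cv2.CHAIN_APPROX_NONE)[0],key=len)[:,0,:]
def circ(q):
    A=np.c_[2*q[:,:2],np.ones(len(q))]; b=(q[:,:2]**2).sum(1); w=np.ones(len(q))
    for _ in range(10):
        x=np.linalg.lstsq(A*w[:,None],b*w,rcond=None)[0]; r=np.sqrt(x[2]+x[0]**2+x[1]**2)
        e=np.hypot(*(q[:,:2]-x[:2]).T)-r; w=1/(1+(e/0.001)**2)
    return x[:2],r
E
cat > lid.py <<'E'
from h import *
np.set_printoptions(precision=4,suppress=True)
O=((5,140,60),(18,255,255))
def lidview(f,near=None,zt=0.032):
    m=mask(f,*O); bs=[b for b in blobs(m,1500)]
    # choose the one whose centre projects nearest
    b=min(bs,key=lambda b:np.hypot(*(plane(f,[b[2]],zt)[0,:2]-near)))
    hull=cv2.convexHull(cont(b[3]))
    c=cont(b[3]); q=plane(f,c,zt); cc,r=circ(q)
    zd=np.median(depthpts(f,cv2.erode(b[3].astype(np.uint8),np.ones((7,7)))>0)[:,2])
    dark=mask(f,(0,0,0),(180,255,45)); best=None
    for i,s,ce,mm in blobs(dark,60):
        p=plane(f,[ce],zt+0.014)[0]
        d=np.hypot(*(p[:2]-cc))
        if 0.05<d<0.085 and s[4]<1500:
            best=(ce,s[4],p,mm)
            t=depthpts(f,mm); t=t[t[:,2]>np.percentile(t[:,2],60)]
            print("tab px",ce.round(1),s[4],"ray@z",p,"topdepth",np.median(t,0))
    print("lid px",b[2].round(1),"c",cc,"r",r.round(4),"zdepth",zd.round(4))
    return b[2],cc,r,best
E
python3 - <<'E'
from lid import *
fs=[];px=[]
for x,y in ((0.44,0.34),(0.56,0.30)):
    robot.goto([x,y,0.24],[np.pi,0,0]); f=robot.grab_frame("wrist"); fs.append(f); save(f"lid_{x}",f["image"])
    px.append(lidview(f,np.array([0.515,0.331])))
print("tab tri",tri(fs[0],px[0][3][0],fs[1],px[1][3][0]),"lid tri",tri(fs[0],px[0][0],fs[1],px[1][0]))
save("tabcrop",fs[0]["image"],None,1.5)
E
```

```text
tab px [265.4 177.1] 382 ray@z [0.4454 0.3257 0.046 ] topdepth [0.4458 0.326  0.0602]
lid px [330.8 161.8] c [0.5128 0.3325] r 0.0762 zdepth 0.0318
tab px [144.7 137.6] 704 ray@z [0.4453 0.3266 0.046 ] topdepth [0.4464 0.3276 0.0599]
lid px [217.4 124.1] c [0.5135 0.3321] r 0.076 zdepth 0.0318
tab tri (array([0.4455, 0.3264, 0.047 ]), np.float64(0.0007208821765993303)) lid tri (array([0.5149, 0.3368, 0.0271]), np.float64(3.244157874580159e-05))
```

View pics/tabcrop.png

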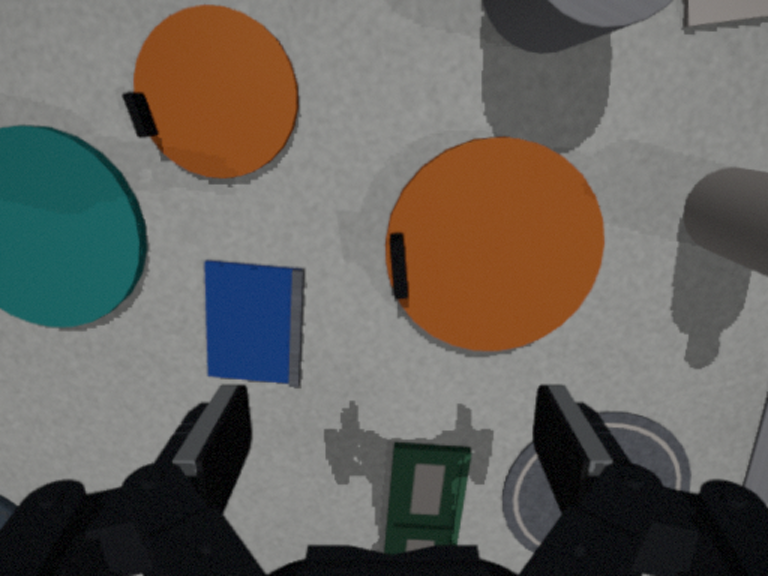

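The lid centre reads (0.513,0.332) with r 76 mm and disc top z 0.032. The tab reads (0.4455,0.326), z 0.046–0.047, 68 mm from the centre; all consistent with the text. Next are the mat, tray and brackets.

```bash
cat > tray.py <<'E'
from h import *
np.set_printoptions(precision=4,suppress=True)
def trayview(f):
    m=mask(f,(55,90,20),(88,255,170))
    b=max(blobs(m,500),key=lambda b:b[1][4] if b[2][0]<600 else 0)
    c,a,wh=rect(plane(f,cont(b[3]),0.009))
    print("tray px",b[2].round(1),"c",c,"ang",round(a,4),"wh",wh,"z",np.median(depthpts(f,b[3])[:,2]).round(4))
    # white marks inside
    full=np.zeros(m.shape,np.uint8); cv2.drawContours(full,[cv2.convexHull(cont(b[3]))],-1,255,-1)
    inner=cv2.bitwise_and(full,mask(f,(0,0,90),(180,60,255)))
    out=[]
    for i,s,ce,mm in blobs(inner,80):
        q=plane(f,cont(mm),0.004); cc,aa,w2=rect(q); zz=np.median(depthpts(f,cv2.erode(mm.astype(np.uint8),np.ones((3,3)))>0)[:,2])
        out.append((ce,cc,aa,w2)); print("  mark px",ce.round(1),"c",cc,"ang",round(aa,4),np.round(w2,1),"z",zz.round(4))
    return out
E
python3 - <<'E'
from tray import *
T=robot.grab_frame("top")
robot.goto([0.46,0.06,0.34],[np.pi,0,0]); f1=robot.grab_frame("wrist"); a=trayview(f1)
# mat
robot.goto([0.58,0.06,0.34],[np.pi,0,0]); f2=robot.grab_frame("wrist"); b=trayview(f2)
for p in a:
    for q in b:
        if np.hypot(*(p[1]-q[1]))<0.03: print("mark tri",tri(f1,p[0],f2,q[0]))
for f,n in((f2,"w"),(T,"t")):
    g=cv2.cvtColor(f["image"],cv2.COLOR_RGB2GRAY)
    m=cv2.inRange(g,40,105)
    for i,s,ce,mm in blobs(cv2.morphologyEx(m,cv2.MORPH_OPEN,np.ones((3,3))),700):
        q=plane(f,cont(mm),0.003); cc,r=circ(q)
        if 0.06<r<0.1 and 0.4<cc[0]<0.8: print(n,"mat?",ce,cc,r,np.median(depthpts(f,mm)[:,2]))
save("tray1",f1["image"]);save("tray2",f2["image"])
robot.goto([0.55,-0.25,0.34],[np.pi,0,0]); f3=robot.grab_frame("wrist");save("br1",f3["image"])
robot.goto([0.65,-0.25,0.34],[np.pi,0,0]); f4=robot.grab_frame("wrist");save("br2",f4["image"])
E
```

```text
tray px [265.8 161.2] c [0.4652 0.0139] ang 1.4934 wh (267.4248352050781, 65.38684844970703) z 0.0043
  mark px [270.2 109.2] c [0.4721 0.1014] ang 1.4923 [57.1 27.4] z 0.0042
  mark px [264.9 171. ] c [0.4652 0.0137] ang 1.4925 [57.7 27.6] z 0.0039
  mark px [260.1 226.1] c [ 0.4583 -0.074 ] ang 1.4973 [57.8 27.4] z 0.0039
tray px [182.6 162.5] c [0.4661 0.0138] ang 1.4942 wh (267.6756896972656, 66.99383544921875) z 0.0044
  mark px [183.3 109.9] c [0.4725 0.1015] ang 1.4952 [57.5 26.2] z 0.0041
  mark px [182.9 171.8] c [0.4658 0.0137] ang 1.4901 [57.9 26.5] z 0.0039
  mark px [182.5 227. ] c [ 0.4582 -0.0739] ang 1.5019 [57.8 26.6] z 0.0039
mark tri (array([0.4721, 0.1022, 0.0033]), np.float64(0.00042242125107326914))
mark tri (array([0.4652, 0.0141, 0.0025]), np.float64(5.2484849628062825e-05))
mark tri (array([ 0.4584, -0.0733,  0.0037]), np.float64(0.00013190162003667464))
w mat? [297.9528 110.939 ] [0.6296 0.0927] 0.08703402586691894 0.0027845815674344965
w mat? [298.0666 114.5772] [0.6297 0.0928] 0.07293418699003185 0.003643704189561503
w mat? [183.1855 163.2731] [0.4639 0.0141] 0.09861577345298177 0.0044240923808921695
w mat? [273.9203 317.2593] [ 0.6014 -0.2461] 0.08879044481569279 0.0005572565235148486
t mat? [ 91.6871 143.1055] [0.7333 0.6993] 0.09690906136874179 0.007166563789988256
t mat? [243.8142 168.1681] [0.6219 0.0888] 0.07601216454547532 0.004291658439359081
t mat? [ 89.126  204.9514] [0.4992 0.7211] 0.0964180595672179 0.06892099803145735
```

View pics/tray2.png

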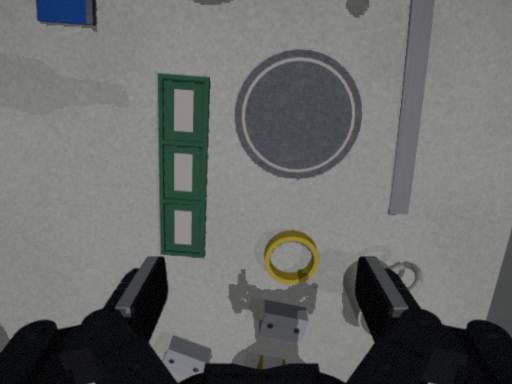

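View pics/br1.png

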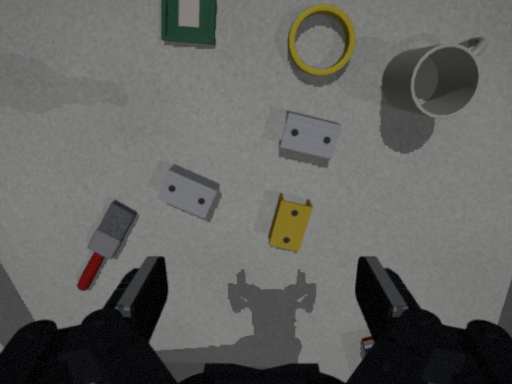

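Bays read (0.4721,0.1015), (0.4655,0.0138) and (0.4583,−0.0740), with the tray y axis at 1.494 rad. The mat reads (0.630,0.093), r 87 mm. Now the lid.

```bash
cat > lift.py <<'E'
from h import *
from scipy.spatial.transform import Rotation as Ro
np.set_printoptions(precision=4,suppress=True)
def S(): 
    s=robot.sense(); print("t %.1f"%s["t"],s["tcp_pos"],"F",s["wrist_force"],"op %.3f"%s["opening"]); return s
E
python3 - <<'E'
from lift import *
yaw=0.09
robot.goto([0.4455,0.3262,0.15],[np.pi,0,yaw])
robot.grip(0.45,40)
robot.move_straight([0.4455,0.3262,0.075],vel=0.12); S()
f=robot.grab_frame("wrist"); save("pregrip",f["image"])
hit=robot.move_straight([0.4455,0.3262,0.0465],vel=0.04,contact_N=6); print(hit); S()
E
```

```text
t 12.1 [0.4457 0.3268 0.0754] F [ 0.2123 -0.5124  0.5803] op 0.449
False
t 13.0 [0.4455 0.3264 0.0466] F [0.0736 0.0587 0.0518] op 0.446
```

View pics/pregrip.png

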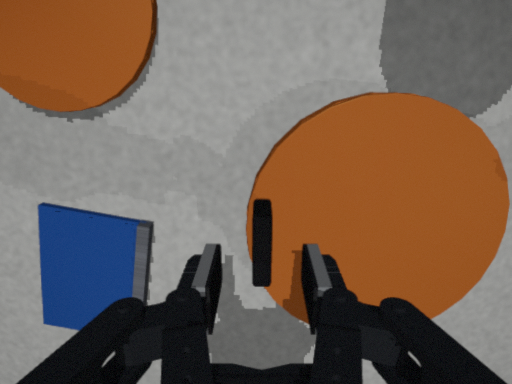

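The tab at (262,243) is centred between the pads at (215,270) and (310,270). Now I'll grip and tilt.

Run:
```python
from lift import *
yaw=0.09
robot.grip(0.0,50); s=S()
p0=s["tcp_pos"]; R0=Ro.from_euler('xyz',[np.pi,0,yaw])
xh=np.array([np.cos(yaw),np.sin(yaw),0]); yh=np.array([-np.sin(yaw),np.cos(yaw),0])
piv=np.r_[(np.array([0.4455,0.3262,0])+xh*(0.068+0.070))[:2],0.028]
p0=np.array([0.4455,0.3262,0.0465])
for th in (0.04,0.08,0.13):
    r=Ro.from_rotvec(yh*th); robot.move_straight(piv+r.apply(p0-piv),vel=0.03,attitude=(r*R0).as_euler('xyz'))
robot.sleep(0.4); S(); f=robot.grab_frame("scene"); save("tilt",f["image"],(230,180,430,330),3)
f=robot.grab_frame("wrist"); save("tiltw",f["image"])
```

```text
t 13.4 [0.4457 0.3264 0.0469] F [ 0.4311 -0.5853  2.363 ] op 0.112
t 14.8 [0.4488 0.3264 0.0642] F [ 1.1537 -0.462   0.9204] op 0.106
```

View pics/tilt.png

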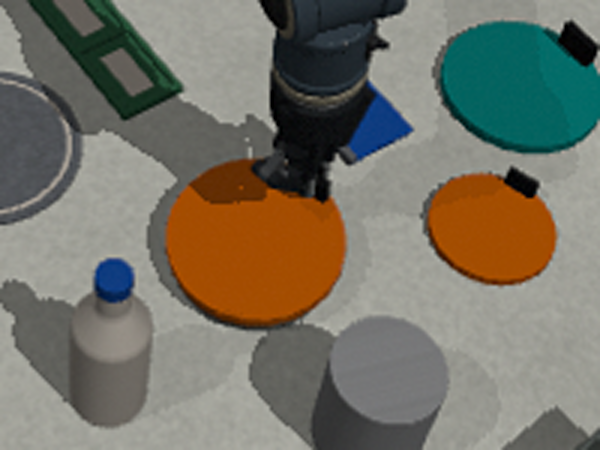

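View pics/tiltw.png

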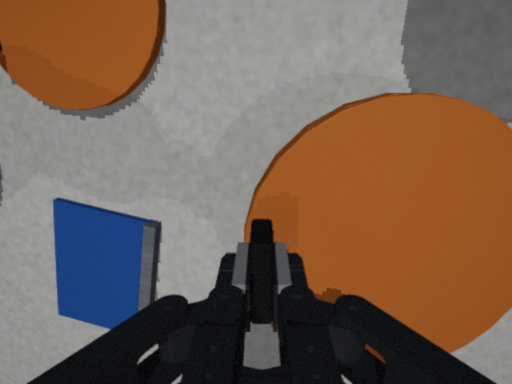

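Scene view: the tab edge is up and the far edge is still near the dish. I'll verify the tilt with a plane fit, then lift and carry.

```bash
cat >> lift.py <<'E'
def lidplane(names=("wrist",),near=(0.51,0.33),rad=0.12):
    for n in names:
        f=robot.grab_frame(n); bs=blobs(mask(f,(5,140,60),(18,255,255)),800)
        for b in bs:
            P=depthpts(f,cv2.erode(b[3].astype(np.uint8),np.ones((5,5)))>0); 
            if len(P)<50: continue
            c=np.median(P,0)
            if np.hypot(c[0]-near[0],c[1]-near[1])>rad: continue
            A=np.c_[P[:,:2]-c[:2],np.ones(len(P))]; w=np.ones(len(P))
            for _ in range(8):
                k=np.linalg.lstsq(A*w[:,None],P[:,2]*w,rcond=None)[0]; w=1/(1+((P[:,2]-A@k)/0.002)**2)
            print(n,"lid top plane: at",c[:2],"z",k[2].round(4),"slope",k[:2],"min/max z",np.percentile(P[:,2],[1,99]).round(4))
E
python3 - <<'E'
from lift import *
lidplane(("wrist","scene"))
E
```

```text
wrist lid top plane: at [0.5126 0.3556] z 0.0405 slope [-0.1273 -0.0126] min/max z [0.0328 0.049 ]Traceback (most recent call last):
  File "<stdin>", line 2, in <module>
  File "lift.py", line 10, in lidplane
    P=depthpts(f,cv2.erode(b[3].astype(np.uint8),np.ones((5,5)))>0);
  File "h.py", line 13, in depthpts
    c,d=rays(f,np.c_[u,v]); return c+d*z[:,None]
        ~~~~^^^^^^^^^^^^^^
  File "h.py", line 6, in rays
    u=cv2.undistortPoints(px,K(f),np.asarray(f["dist_coeffs"],float)).reshape(-1,2)
      ~~~~~~~~~~~~~~~~~~~^^^^^^^^^^^^^^^^^^^^^^^^^^^^^^^^^^^^^^^^^^^^
cv2.error: OpenCV(4.12.0) /io/opencv/modules/calib3d/src/undistort.dispatch.cpp:347: error: (-215:Assertion failed) CV_IS_MAT(_src) && CV_IS_MAT(_dst) && (_src->rows == 1 || _src->cols == 1) && (_dst->rows == 1 || _dst->cols == 1) && _src->cols + _src->rows - 1 == _dst->rows + _dst->cols - 1 && (CV_MAT_TYPE(_src->type) == CV_32FC2 || CV_MAT_TYPE(_src->type) == CV_64FC2) && (CV_MAT_TYPE(_dst->type) == CV_32FC2 || CV_MAT_TYPE(_dst->type) == CV_64FC2) in function 'cvUndistortPointsInternal'
```

The tilt is 0.128 rad, with the far edge's top at 0.0328 (still down) and the near edge about 17 mm up. Step 1 is met, so I'll carry it.

```bash
sed -i 's/^    v,u=np.nonzero(mask&(f\["range_z"\]>0)); /    v,u=np.nonzero(mask\&(f["range_z"]>0))\n    if len(v)==0: return np.zeros((0,3))\n    /' h.py
python3 - <<'E'
from lift import *
yaw=0.09
s=robot.sense(); p=s["tcp_pos"]
robot.move_straight(p+[0,0,0.045],vel=0.06)
robot.move_straight([0.4455,0.3262,0.0465+0.05],vel=0.06,attitude=[np.pi,0,yaw]); S()
lidplane()
xh=np.array([np.cos(yaw),np.sin(yaw)]); t=np.array([0.6297,0.0928])-0.068*xh
robot.move_straight([*t,0.0965],vel=0.12); robot.sleep(0.2); S(); lidplane(near=(0.63,0.1))
save("carry",robot.grab_frame("wrist")["image"])
print(robot.move_straight([*t,0.042],vel=0.08)); S()
E
```

```text
t 16.3 [0.4451 0.3261 0.0964] F [ 1.2899  0.1541 -0.4576] op 0.107
wrist lid top plane: at [0.511  0.3556] z 0.0812 slope [-0.0016 -0.0013] min/max z [0.0797 0.0826]
t 18.9 [0.5619 0.0869 0.0965] F [-0.1452  0.5573 -1.1881] op 0.105
wrist lid top plane: at [0.6279 0.1164] z 0.0814 slope [-0.0005 -0.0001] min/max z [0.0799 0.0828]
False
t 19.9 [0.5622 0.087  0.0422] F [ 0.1053  0.3683 -0.2706] op 0.108
```

View pics/carry.png

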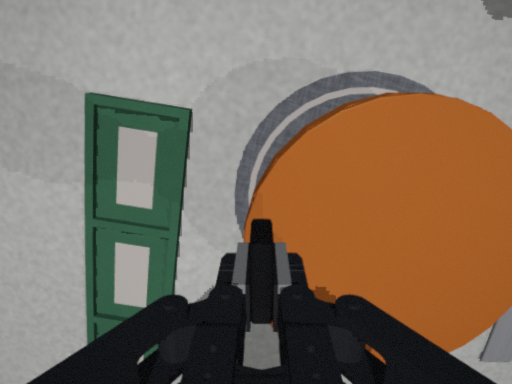

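The lid is level and over the mat ring, so I'll lower it.

Run:
```python
from lift import *
s=robot.sense(); p=s["tcp_pos"]
print(robot.move_straight([0.562,0.0867,0.030],vel=0.02,contact_N=4)); S()
robot.grip(0.45); robot.sleep(0.5); S()
robot.move_straight([0.562,0.0867,0.12],vel=0.12)
robot.goto([0.5,0.12,0.24],[np.pi,0,0.09])
from lid import lidview
f=robot.grab_frame("wrist"); lidview(f,np.array([0.63,0.093]),0.016); save("onmat",f["image"])
robot.goto([0.62,0.33,0.24],[np.pi,0,0])
robot.goto([0.50,0.35,0.24],[np.pi,0,0])
f=robot.grab_frame("wrist"); save("dish1",f["image"])
S()
```

```text
True
t 20.4 [0.5619 0.0865 0.0309] F [-0.9155 -0.4125  4.1606] op 0.109
t 21.3 [0.5611 0.0861 0.0302] F [-0.1856 -1.0643  0.1151] op 0.452
tab px [315.6 194.5] 436 ray@z [0.5614 0.0863 0.03  ] topdepth [0.5609 0.0874 0.044 ]
lid px [374.5 184.8] c [0.628  0.0934] r 0.0769 zdepth 0.0158
t 24.4 [0.5015 0.348  0.2404] F [-0.179   0.137   0.5753] op 0.451
```

View pics/onmat.png

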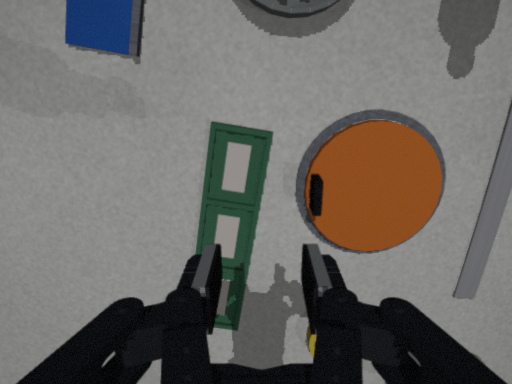

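View pics/dish1.png

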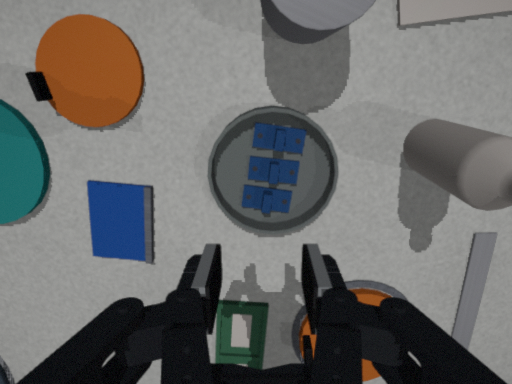

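The lid lies on the mat: z 0.0158 at the disc top, centre error about 2 mm, released. The open dish at (272,170) holds three plates, with lugs at (280,139), (274,173) and (267,203). I'll measure them from two places.

```bash
cat > plates.py <<'E'
from lift import *
def platesview(f,near=np.array([0.513,0.332]),rad=0.066,zb=0.0):
    m=mask(f,(100,110,25),(125,255,255)); H,W=m.shape
    vv,uu=np.mgrid[0:H,0:W]; P=plane(f,np.c_[uu.ravel(),vv.ravel()],0.02)
    m=((m>0)&(np.hypot(P[:,0]-near[0],P[:,1]-near[1]).reshape(H,W)<rad)).astype(np.uint8)
    z=f["range_z"]; D=np.zeros((H,W)); 
    c,d=rays(f,np.c_[uu.ravel(),vv.ravel()]); D=(c[2]+d[:,2]*z.ravel()).reshape(H,W)
    lug=(m>0)&(D>0.021+zb)&(D<0.034); out=[]
    pl=(m>0)&(D<0.0135)
    for i,s,ce,mm in blobs((lug*255).astype(np.uint8),25):
        Q=depthpts(f,mm); top=np.percentile(Q[:,2],80); tm=mm&(D>top-0.004)
        ce=np.array(np.nonzero(tm)[::-1]).mean(1)
        lp=plane(f,cont(tm),top); lc,la,lwh=rect(lp)
        cc=plane(f,[ce],0.025)[0]
        out.append((ce,cc,la)); print(" lug px",ce.round(1),"top z",top.round(4),"@.025",cc,"rectc",lc,"long ang",round(la,3),np.round(lwh,1))
    for i,s,ce,mm in blobs((m*255).astype(np.uint8),60):
        q=plane(f,cont(mm),0.009); c,a,wh=rect(q); print(" plate px",ce.round(1),s[4],"c",c,"ang",round(a,3),np.round(wh,1))
    return out
def dishview(f,near=np.array([0.513,0.332])):
    # dish rim by depth: ring at z~0.028
    H,W=f["range_z"].shape; vv,uu=np.mgrid[0:H,0:W]; px=np.c_[uu.ravel(),vv.ravel()]
    c,d=rays(f,px); P=c+d*f["range_z"].ravel()[:,None]; r=np.hypot(P[:,0]-near[0],P[:,1]-near[1])
    k=(abs(P[:,2]-0.028)<0.0025)&(r>0.058)&(r<0.08); cc,rr=circ(P[k]); print("dish rim n",k.sum(),"c",cc,"r(mid 0.068)",rr.round(4),"z",np.median(P[k,2]).round(4)); return cc
E
python3 - <<'E'
from plates import *
V=[]
for x,y in ((0.49,0.34),(0.54,0.31)):
    robot.goto([x,y,0.20],[np.pi,0,0]); robot.sleep(0.1); f=robot.grab_frame("wrist"); V.append((f,platesview(f))); dishview(f); save(f"pl_{x}",f["image"])
for a in V[0][1]:
    for b in V[1][1]:
        if np.hypot(*(a[1]-b[1])[:2])<0.012: print("tri",tri(V[0][0],a[0],V[1][0],b[0]))
S()
E
```

```text
lug px [292.  140.3] top z 0.0254 @.025 [0.5199 0.368  0.025 ] rectc [0.5199 0.3679] long ang 1.417 [21.1 10.2]
 lug px [285.  177.1] top z 0.0253 @.025 [0.5141 0.3325 0.025 ] rectc [0.5141 0.3325] long ang 1.46 [22.7 10.1]
 lug px [276.7 210.2] top z 0.0253 @.025 [0.5066 0.2984 0.025 ] rectc [0.5066 0.2983] long ang 1.437 [23.  10.1]
 plate px [290.3 137.5] 1510 c [0.5199 0.3672] ang -0.145 [55.9 27.6]
 plate px [283.6 173.6] 1396 c [0.5138 0.3301] ang -0.127 [55.5 29.9]
 plate px [275.6 205.5] 1295 c [0.506  0.2951] ang -0.147 [55.2 31.5]
dish rim n 2041 c [0.5128 0.3319] r(mid 0.068) 0.0676 z 0.0277
 lug px [239.6 108.1] top z 0.0254 @.025 [0.5201 0.3677 0.025 ] rectc [0.5202 0.3676] long ang 1.428 [21.8 10. ]
 lug px [234.3 147.3] top z 0.0252 @.025 [0.5145 0.332  0.025 ] rectc [0.5144 0.332 ] long ang 1.459 [22.2 10. ]
 lug px [227.3 182.2] top z 0.0253 @.025 [0.5069 0.298  0.025 ] rectc [0.5069 0.2978] long ang 1.429 [22.3 10. ]
 plate px [240.3 106.5] 1623 c [0.5199 0.3675] ang -0.148 [56.  26.5]
 plate px [235.  144.6] 1487 c [0.5142 0.3307] ang -0.101 [55.8 28.1]
 plate px [228.3 178.4] 1386 c [0.5063 0.2955] ang -0.144 [55.7 30.3]
dish rim n 2227 c [0.513 0.332] r(mid 0.068) 0.068 z 0.0278
tri (array([0.52  , 0.3676, 0.0231]), np.float64(0.0001498333066761535))
tri (array([0.5143, 0.3314, 0.0218]), np.float64(0.0002503415063781262))
tri (array([0.5067, 0.2973, 0.0227]), np.float64(0.00020254731005820296))
t 25.4 [0.5393 0.3112 0.2008] F [-0.9412 -0.2569  0.3341] op 0.450
```

View pics/pl_0.49.png

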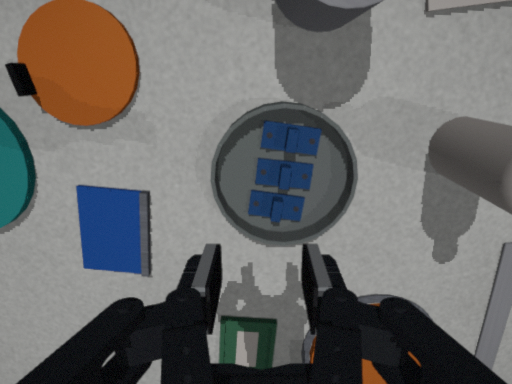

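The dish centre reads (0.513,0.332), rim z 0.028. Lug tops read z 0.0253, pitch 36 mm, angle about −0.14 rad. I'll take the two plates farther from the paint can, starting with the one at (0.507,0.298).

```bash
cat > pp.py <<'E'
from plates import *
def pick_plate(x,y,yaw,z=0.0225):
    robot.goto([x,y,0.12],[np.pi,0,yaw]); robot.grip(0.35,45)
    robot.move_straight([x,y,0.05],vel=0.12)
    print("hit",robot.move_straight([x,y,z],vel=0.04,contact_N=6)); s=S(); z0=s["tcp_pos"][2]
    robot.grip(0.0,45); S()
    robot.move_straight([x,y,0.11],vel=0.1); S(); return z0
def place_plate(x,y,yaw,z0):
    robot.goto([x,y,0.11],[np.pi,0,yaw]); robot.sleep(0.15); save("hold_%.3f"%y,robot.grab_frame("wrist")["image"])
    robot.move_straight([x,y,z0+0.008],vel=0.1); robot.sleep(0.1)
    print("touch",robot.move_straight([x,y,z0-0.0015],vel=0.02,contact_N=4)); S()
    robot.grip(0.35); robot.sleep(0.1)
    robot.move_straight([x,y,0.1],vel=0.12)
E
python3 - <<'E'
from pp import *
T=robot.grab_frame("top")
print("can",plane(T,[[132,188]],0.11))
for yw in (1.494,1.494-np.pi): print(yw,robot.inverse_kinematics([0.4583,-0.074,0.11],[np.pi,0,yw]))
z0=pick_plate(0.5067,0.298,-0.14); print(z0)
save("picked1",robot.grab_frame("wrist")["image"])
E
```

```text
can [[0.5388 0.4959 0.11  ]]
1.494 [ 1.0596  0.7369 -1.3552  2.102   0.8596  1.0482  0.7454]
-1.6475926535897931 [ 0.609   0.3791 -0.6486  2.121   0.3372  0.742  -1.9051]
hit False
t 27.7 [0.5068 0.2982 0.0226] F [-0.5497  0.5244  0.0774] op 0.349
t 28.0 [0.507  0.2983 0.0229] F [0.2392 0.0896 2.074 ] op 0.100
t 29.0 [0.5064 0.2975 0.1093] F [ 0.07    0.5275 -0.2227] op 0.105
0.022589134017882234
```

View pics/picked1.png

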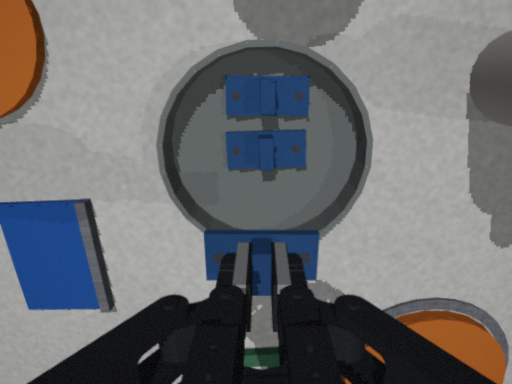

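The plate is held square. I'll place it in the bay at (0.4583,−0.074).

Run:
```python
from pp import *
robot.move_straight([0.5064,0.2975,0.13],vel=0.15)
place_plate(0.4583,-0.074,1.494-np.pi,0.0226)
robot.goto([0.42,-0.06,0.24],[np.pi,0,-1.65]); robot.sleep(.1)
f=robot.grab_frame("wrist"); save("placed1",f["image"]); platesview(f,np.array([0.4583,-0.074]),0.05); S()
```

```text
touch True
t 32.4 [ 0.4584 -0.0741  0.0229] F [-0.8162 -0.3325  5.4346] op 0.098
 lug px [272.3 121.6] top z 0.0256 @.025 [ 0.4572 -0.0749  0.025 ] rectc [ 0.4573 -0.0751] long ang -0.074 [21.2  9.2]
 plate px [271.7 120.1] 1242 c [ 0.4567 -0.075 ] ang 1.492 [55.6 25.3]
t 34.4 [ 0.4193 -0.0602  0.2384] F [-0.2421  0.4709 -0.2454] op 0.351
```

View pics/placed1.png

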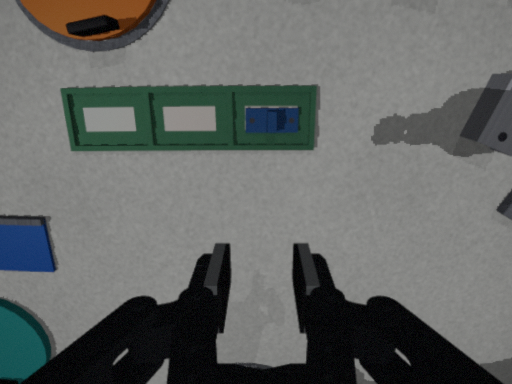

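Plate 1 lies on the mark: centre within about 1.5 mm, flat, z right. Now plate 2, from the middle of the dish.

Run:
```python
from pp import *
robot.goto([0.51,0.30,0.22],[np.pi,0,-0.12]); robot.sleep(.1); o=platesview(robot.grab_frame("wrist"))
o=min(o,key=lambda a:abs(a[1][1]-0.332)); x,y=o[1][:2]; yaw=o[2]-np.pi/2; print(x,y,yaw)
z0=pick_plate(x,y,yaw)
save("picked2",robot.grab_frame("wrist")["image"])
robot.move_straight([x,y,0.13],vel=0.15)
place_plate(0.4655,0.0138,1.494-np.pi,0.0226)
robot.goto([0.42,0.02,0.24],[np.pi,0,-1.65]); robot.sleep(.1)
f=robot.grab_frame("wrist"); save("placed2",f["image"]); platesview(f,np.array([0.4655,0.0138]),0.05); S()
```

```text
lug px [262.   91.4] top z 0.0253 @.025 [0.52   0.3674 0.025 ] rectc [0.5201 0.3676] long ang 1.444 [21.8  9.5]
 lug px [260.5 129.9] top z 0.0255 @.025 [0.5142 0.3317 0.025 ] rectc [0.5141 0.3316] long ang 1.451 [21.3  8.8]
 plate px [261.7  90.5] 1480 c [0.5199 0.3675] ang -0.124 [55.3 25.8]
 plate px [260.4 127.8] 1373 c [0.5138 0.3311] ang -0.123 [55.2 26.4]
0.5141700874803863 0.3316793473925417 -0.11997554026612445
hit False
t 38.3 [0.5142 0.3319 0.0226] F [ 0.1878 -0.8049  0.3121] op 0.352
t 38.6 [0.5144 0.3319 0.0229] F [-0.2602  0.527   2.8685] op 0.103
t 39.6 [0.5139 0.3312 0.1093] F [-1.2369  0.7534 -0.3913] op 0.100
touch True
t 42.8 [0.4656 0.0137 0.0229] F [-0.3946 -0.7323  5.6591] op 0.102
 lug px [263.5 114.5] top z 0.0254 @.025 [0.4651 0.0132 0.025 ] rectc [0.4651 0.0131] long ang -0.08 [20.9  9.2]
 plate px [263.6 112.9] 1278 c [0.4653 0.0131] ang 1.49 [56.1 26. ]
t 44.8 [0.4194 0.0196 0.2383] F [ 1.1082  0.5709 -0.3868] op 0.350
```

View pics/placed2.png

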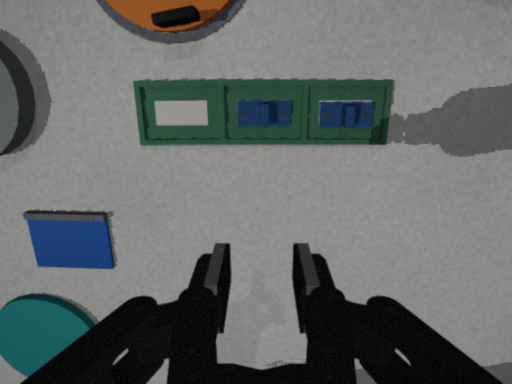

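View pics/picked2.png

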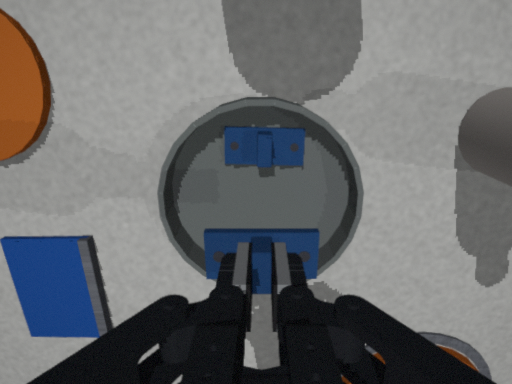

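Both plates are placed on their marks. Now I'll measure the brackets from two places.

```bash
cat > br.py <<'E'
from pp import *
def brackets(f,zb=0.0):
    H,W=f["range_z"].shape; vv,uu=np.mgrid[0:H,0:W]; c,d=rays(f,np.c_[uu.ravel(),vv.ravel()])
    P=(c+d*f["range_z"].ravel()[:,None]).reshape(H,W,3); h=hsv(f)
    m=(abs(P[...,2]-0.034-zb)<0.003)&(P[...,0]>0.4)&(P[...,0]<0.9)
    m=cv2.morphologyEx((m*255).astype(np.uint8),cv2.MORPH_CLOSE,np.ones((5,5))); m=cv2.morphologyEx(m,cv2.MORPH_OPEN,np.ones((3,3))); out=[]
    for i,s,ce,mm in blobs(m,400):
        sat=np.median(h[...,1][mm]); c,a,wh=rect(plane(f,cont(mm),0.034+zb)); zt=np.median(P[...,2][mm])
        ok=sat<60 and abs(wh[0]-72)<9 and abs(wh[1]-46)<8
        print(" obj px",ce.round(1),"sat",sat,"c",c,"ang",round(a,3),np.round(wh,1),"ztop",zt.round(4),"BRACKET" if ok else "-")
        if ok: out.append((ce,c,a))
    return out
E
python3 - <<'E'
from br import *
V=[]
for x,y in ((0.58,-0.22),(0.66,-0.19)):
    robot.goto([x,y,0.27],[np.pi,0,-0.3]); robot.sleep(.1); f=robot.grab_frame("wrist"); save(f"brk_{x}",f["image"]); V.append((f,brackets(f)))
for a in V[0][1]:
    for b in V[1][1]:
        if np.hypot(*(a[1]-b[1]))<0.03: print("tri",tri(V[0][0],a[0],V[1][0],b[0]))
S()
E
```

```text
obj px [296.3 161. ] sat 14.0 c [ 0.6153 -0.2375] ang -0.234 [71.7 46.6] ztop 0.0337 BRACKET
 obj px [303.2 250.4] sat 185.0 c [ 0.5927 -0.3671] ang 1.333 [73.7 45.7] ztop 0.0337 -
 obj px [177.7 257.9] sat 14.0 c [ 0.4459 -0.3187] ang -0.428 [70.9 48.7] ztop 0.0338 BRACKET
 obj px [237.8 202.1] sat 14.0 c [ 0.6157 -0.2371] ang -0.227 [72.  47.2] ztop 0.0337 BRACKET
 obj px [252.8 295. ] sat 182.0 c [ 0.5928 -0.3671] ang 1.333 [73.5 46.2] ztop 0.0339 -
 obj px [133.8 289.2] sat 14.0 c [ 0.4472 -0.3192] ang -0.432 [73.3 48.8] ztop 0.0338 BRACKET
tri (array([ 0.6154, -0.2377,  0.0312]), np.float64(0.00023138840872971705))
tri (array([ 0.4285, -0.3272,  0.0061]), np.float64(0.0005475213298133552))
t 47.0 [ 0.6592 -0.1908  0.2701] F [ 0.044  -0.5827 -0.0282] op 0.348
```

View pics/brk_0.58.png

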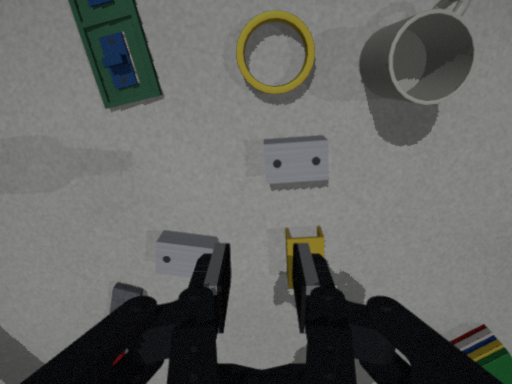

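The bracket candidates are grey at (296,161), grey at (178,258) and yellow at (303,250). The two grey ones are meant; the yellow is the look-alike, which stays. Their sizes (72×47, top z 0.034) agree with the text. I'll pick the first.

```bash
cat >> br.py <<'E'
def pick_br(x,y,yaw,z=0.022):
    robot.goto([x,y,0.12],[np.pi,0,yaw]); robot.grip(0.8,45)
    robot.move_straight([x,y,0.06],vel=0.12)
    print("hit",robot.move_straight([x,y,z],vel=0.05,contact_N=6)); s=S(); z0=s["tcp_pos"][2]
    robot.grip(0.0,45); S()
    robot.move_straight([x,y,0.12],vel=0.1); S(); return z0
def place_br(x,y,yaw,z0):
    robot.goto([x,y,0.12],[np.pi,0,yaw]); robot.sleep(0.15); save("bhold_%.3f"%y,robot.grab_frame("wrist")["image"])
    robot.move_straight([x,y,z0+0.014],vel=0.1); robot.sleep(0.1)
    print("touch",robot.move_straight([x,y,z0+0.0025],vel=0.02,contact_N=4)); S()
    robot.grip(0.75); robot.sleep(0.1)
    robot.move_straight([x,y,0.12],vel=0.12)
E
python3 - <<'E'
from br import *
for yw in (1.34,-1.80): print(yw,robot.inverse_kinematics([0.6155,-0.2373,0.022],[np.pi,0,yw]))
for yw in (-0.077,np.pi-0.077): print(yw,robot.inverse_kinematics([0.4583,-0.074,0.026],[np.pi,0,yw]))
for yw in (1.14,-2.0): print(yw,robot.inverse_kinematics([0.447,-0.319,0.022],[np.pi,0,yw]))
yaw=1.34
z0=pick_br(0.6155,-0.2374,yaw); save("bpick1",robot.grab_frame("wrist")["image"])
E
```

```text
1.34 [ 0.9367  0.9419 -1.0015  1.6961  0.9103  1.0402  0.9562]
-1.8 [ 0.5735  0.7204 -0.39    1.7185  0.3664  0.7755 -1.7936]
-0.077 [ 0.6675  0.5811 -0.75    2.1667  0.6762  0.6409 -0.6428]
3.064592653589793 [-0.6176  0.6481  0.9088  2.2353 -0.8737  0.6701 -2.287 ]
1.14 [ 1.2433  0.7956 -0.9726  1.9678  0.878   0.8743  0.9266]
-2.0 [ 0.8208  0.5866 -0.3615  1.9909  0.3424  0.6225 -1.7661]
hit False
t 50.3 [ 0.6158 -0.2373  0.0222] F [-0.3661  0.4821  0.5208] op 0.804
t 50.6 [ 0.616  -0.2374  0.0227] F [-0.2373 -0.4712  2.4715] op 0.528
t 51.7 [ 0.615  -0.2375  0.1191] F [-1.1966  0.3344 -1.624 ] op 0.528
```

View pics/bpick1.png

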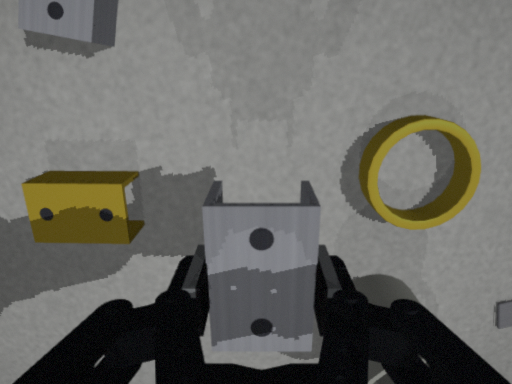

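The bracket is held square, the yellow one untouched. I'll place it in the bay at (0.4583,−0.074).

Run:
```python
from br import *
place_br(0.4580,-0.0743,-0.077,0.0222)
robot.goto([0.47,-0.12,0.26],[np.pi,0,-0.077]); robot.sleep(.1)
f=robot.grab_frame("wrist"); save("bplaced1",f["image"]); brackets(f,0.004); S()
```

```text
touch True
t 54.9 [ 0.4579 -0.0744  0.0265] F [-1.6394 -0.6252  5.2915] op 0.532
 obj px [248.2 115.2] sat 14.0 c [ 0.4576 -0.0745] ang 1.499 [70.8 45.7] ztop 0.0379 BRACKET
t 57.1 [ 0.4689 -0.1195  0.2584] F [ 0.189   0.0756 -0.4966] op 0.749
```

View pics/bplaced1.png

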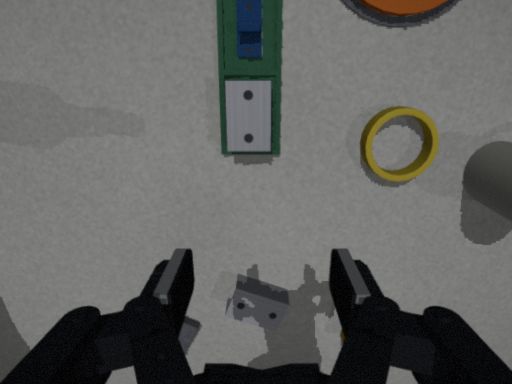

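Bracket 1 is seated, with its top at 0.0379 (that is, 0.034+0.004) and centre error about 1 mm. The second bracket now shows at (262,302), so it seems to have been knocked. I'll re-measure it.

Run:
```python
from br import *
V=[]
for x,y in ((0.46,-0.29),(0.52,-0.26)):
    robot.goto([x,y,0.27],[np.pi,0,-0.3]); robot.sleep(.1); f=robot.grab_frame("wrist"); save(f"brkb_{x}",f["image"]); V.append((f,brackets(f)))
for a in V[0][1]:
    for b in V[1][1]:
        if np.hypot(*(a[1]-b[1]))<0.03: print("tri",tri(V[0][0],a[0],V[1][0],b[0]))
S()
```

```text
obj px [389.1 185.8] sat 186.0 c [ 0.5916 -0.3679] ang 1.332 [72.3 47.1] ztop 0.0338 -
 obj px [258.1 183.1] sat 13.0 c [ 0.4469 -0.3194] ang -0.436 [72.  46.8] ztop 0.0337 BRACKET
 obj px [150.2  16.9] sat 15.0 c [ 0.4563 -0.0909] ang -0.091 [48.4 40.4] ztop 0.0377 -
 obj px [345.4 220.3] sat 186.0 c [ 0.5922 -0.3675] ang 1.317 [73.4 46.4] ztop 0.0337 -
 obj px [218.1 218.3] sat 13.0 c [ 0.447  -0.3192] ang -0.436 [72.1 47.5] ztop 0.0337 BRACKET
tri (array([ 0.4468, -0.3192,  0.0326]), np.float64(0.00018308505001237102))
t 58.5 [ 0.5194 -0.2602  0.2699] F [-0.1792  0.3517  0.193 ] op 0.747
```

View pics/brkb_0.46.png

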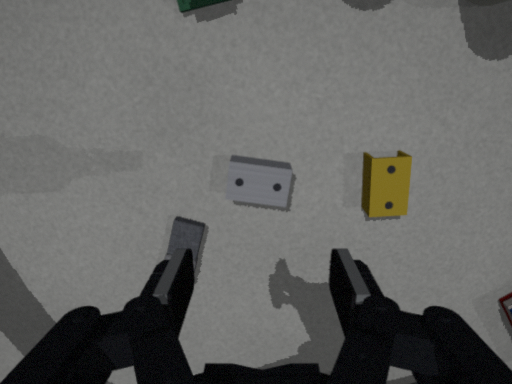

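It has not moved; it was the same place seen obliquely, (0.447,−0.319) at −0.436 rad. I'll pick and place it.

Run:
```python
from br import *
z0=pick_br(0.447,-0.3193,-0.436+np.pi/2); save("bpick2",robot.grab_frame("wrist")["image"])
if robot.sense()["opening"]>0.45:
    robot.move_straight([0.447,-0.3193,0.14],vel=0.15)
    place_br(0.4653,0.0135,-0.077,z0)
    robot.goto([0.47,-0.05,0.27],[np.pi,0,-0.077]); robot.sleep(.1)
    f=robot.grab_frame("wrist"); save("bplaced2",f["image"]); brackets(f,0.004); S()
```

```text
hit False
t 61.4 [ 0.4473 -0.3193  0.0222] F [ 0.2382 -0.5296  0.3278] op 0.802
t 61.7 [ 0.4474 -0.3194  0.0225] F [ 0.2304 -0.2247  2.7543] op 0.525
t 62.9 [ 0.4465 -0.3192  0.1193] F [-0.3819 -0.7507 -0.6131] op 0.531
touch True
t 66.5 [0.4653 0.0134 0.0265] F [-0.5669  0.0828  5.5254] op 0.529
 obj px [254.3  96.6] sat 14.0 c [0.4651 0.0132] ang 1.496 [71.4 46.1] ztop 0.0379 BRACKET
 obj px [254.2 176.7] sat 14.0 c [ 0.4576 -0.0734] ang 1.507 [71.9 45.3] ztop 0.0378 BRACKET
t 68.7 [ 0.4689 -0.0494  0.2682] F [-0.0976 -0.2315 -0.1756] op 0.746
```

View pics/bplaced2.png

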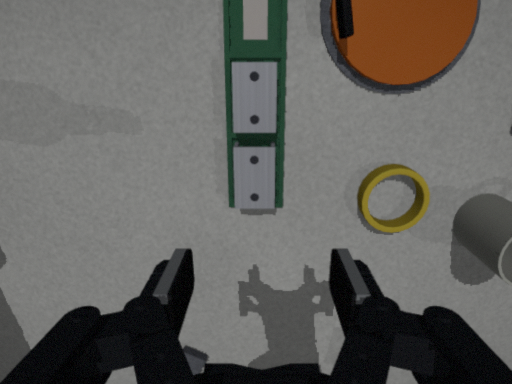

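Both kits are seated, tops at 0.038 and centres within 1 mm. Now I'll re-grip the lid.

Run:
```python
from br import *
from lid import lidview
V=[]
for x,y in ((0.52,0.10),(0.60,0.07)):
    robot.goto([x,y,0.23],[np.pi,0,0.09]); robot.sleep(.1); f=robot.grab_frame("wrist"); V.append(lidview(f,np.array([0.628,0.093]),0.016)); save(f"regrip_{x}",f["image"])
t=(V[0][3][2]+V[1][3][2])/2; c=(V[0][1]+V[1][1])/2; yaw=np.arctan2(*(c-t[:2])[::-1]); print(t,c,"yaw",yaw,np.hypot(*(c-t[:2])))
m=(0,0); f=robot.grab_frame("wrist")
q=plane(f,cont(V[1][3][3]),0.04); print("tab rect",rect(q))
```

```text
tab px [300.5 177.5] 447 ray@z [0.5614 0.0863 0.03  ] topdepth [0.5614 0.0886 0.0439]
lid px [362.9 168.1] c [0.6282 0.0931] r 0.0768 zdepth 0.0158
tab px [225.  143.5] 476 ray@z [0.561  0.0861 0.03  ] topdepth [0.5613 0.0905 0.0442]
lid px [293.9 135.5] c [0.629  0.0926] r 0.0764 zdepth 0.0158
[0.5612 0.0862 0.03  ] [0.6286 0.0929] yaw 0.09853212841737005 0.06769429132486289
tab rect (array([0.562 , 0.0875]), np.float64(-1.4827592702113872), (41.28681945800781, 11.251678466796875))
```

View pics/regrip_0.52.png

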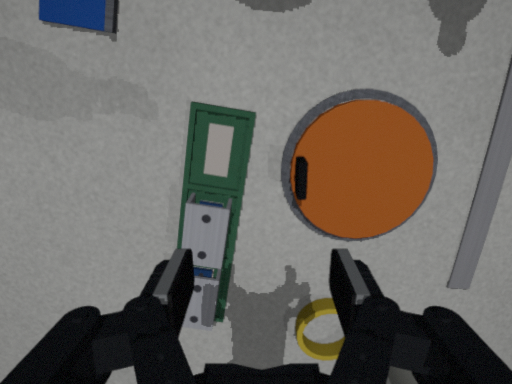

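Run:
```python
from br import *
from lid import lidview
yaw=0.09; x,y=0.5614,0.0863
robot.goto([x,y,0.12],[np.pi,0,yaw]); robot.grip(0.45,50)
robot.move_straight([x,y,0.05],vel=0.12)
print(robot.move_straight([x,y,0.0305],vel=0.04,contact_N=6)); S()
robot.grip(0.0,50); S()
robot.move_straight([x,y,0.095],vel=0.07)
xh=np.array([np.cos(yaw),np.sin(yaw)]); t=np.array([0.513,0.332])-0.068*xh; print("t",t)
robot.move_straight([*t,0.095],vel=0.12); robot.sleep(.3); S()
lidplane(near=(0.51,0.33))
f=robot.grab_frame("wrist"); lidview(f,np.array([0.51,0.33]),0.0795); save("lidback",f["image"])
```

```text
False
t 72.5 [0.5614 0.0864 0.0304] F [ 0.9399 -0.8639 -0.13  ] op 0.449
t 72.8 [0.5616 0.0864 0.0308] F [-1.2648  0.0658  2.3151] op 0.109
t [0.4453 0.3259]
t 76.6 [0.4454 0.3257 0.095 ] F [-0.3439  0.1014 -1.0019] op 0.104
wrist lid top plane: at [0.5114 0.3553] z 0.0799 slope [-0.0004 -0.0004] min/max z [0.0784 0.0813]
lid px [399.8 210.2] c [0.5113 0.3426] r 0.067 zdepth 0.0799
```

View pics/lidback.png

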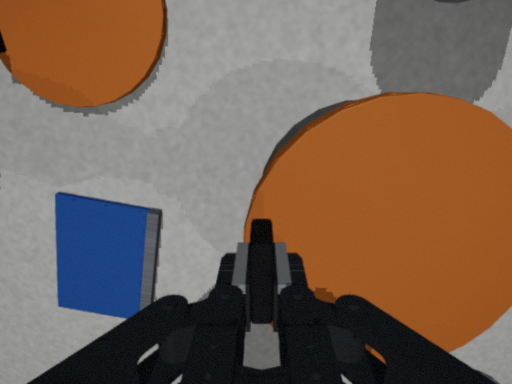

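The lid is held level. The circle fit is spoiled by the gripper's outline, so I'll refit with fixed radius on the clean arc only.

Run:
```python
from br import *
from scipy.optimize import least_squares
f=robot.grab_frame("wrist"); m=mask(f,(5,140,60),(18,255,255))
b=max(blobs(m,1500),key=lambda b:b[1][4]); c=cont(b[3])
k=(c[:,0]<508)&(c[:,1]>3)&((c[:,1]<215)|((c[:,1]<348)&(c[:,0]>485))); c=c[k]
q=plane(f,c,0.0799)[:,:2]
r=least_squares(lambda p:np.hypot(*(q-p).T)-0.0770,[0.513,0.332],loss="soft_l1",f_scale=0.001); print(len(q),"centre",r.x,"rms",np.sqrt(np.mean(r.fun**2)))
r=least_squares(lambda p:np.hypot(*(q-p[:2]).T)-p[2],[0.513,0.332,.077],loss="soft_l1",f_scale=0.001); print(r.x)
```

```text
316 centre [0.5107 0.3326] rms 0.0006566926093673877
[0.5107 0.3323 0.0773]
```

The measured centre is (0.5107,0.3325). The grip geometry gives (0.513,0.332), and the difference is within the 2 mm calibration. I'll nudge +1 mm and lower with contact sensing.

Run:
```python
from br import *
x,y=0.4463,0.3257
robot.move_straight([x,y,0.065],vel=0.06); robot.sleep(.15)
print(robot.move_straight([x,y,0.0455],vel=0.015,contact_N=4)); S()
lidplane()
save("lidon_s",robot.grab_frame("scene")["image"],(230,180,430,330),3)
```

```text
True
t 78.6 [0.4462 0.3256 0.0468] F [ 0.685  -0.0286  4.5941] op 0.102
wrist lid top plane: at [0.5124 0.3552] z 0.0318 slope [ 0.0006 -0.    ] min/max z [0.0304 0.0332]
```

View pics/lidon_s.png

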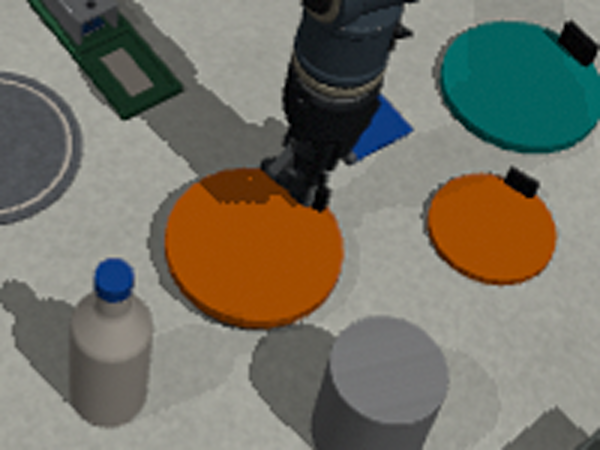

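The lid is down: top z 0.0318, level, the same as at the start. I'll release, retreat and run the final checks.

Run:
```python
from br import *
from lid import lidview
x,y=0.4463,0.3257
robot.grip(0.45); robot.sleep(.2); robot.move_straight([x,y,0.15],vel=0.12)
for p in ((0.44,0.34),(0.52,0.31)):
    robot.goto([*p,0.24],[np.pi,0,0]); robot.sleep(.1); f=robot.grab_frame("wrist"); lidview(f,np.array([0.513,0.332]))
lidplane()
robot.goto([0.44,0.0,0.30],[np.pi,0,-0.077]); robot.sleep(.1); f=robot.grab_frame("wrist"); brackets(f,0.004); save("fin_w",f["image"])
robot.goto([0.45,-0.35,0.35],[np.pi,0,-0.3]); robot.sleep(.2); save("fin_t",robot.grab_frame("top")["image"],(120,100,400,320),2.8); S()
```

```text
tab px [267.9 177.4] 373 ray@z [0.4457 0.325  0.046 ] topdepth [0.4456 0.3257 0.0601]
lid px [333.5 161.5] c [0.513  0.3325] r 0.0762 zdepth 0.0318
tab px [187.5 148.9] 587 ray@z [0.4455 0.3259 0.046 ] topdepth [0.446  0.3287 0.0601]
lid px [258.4 134.7] c [0.5135 0.3322] r 0.076 zdepth 0.0318
wrist lid top plane: at [0.5149 0.3385] z 0.0318 slope [0.    0.002] min/max z [0.0301 0.0336]
 obj px [281.8 137.2] sat 14.0 c [0.4658 0.0135] ang 1.498 [70.1 45.2] ztop 0.0379 BRACKET
 obj px [279.7 206.3] sat 14.0 c [ 0.4582 -0.0738] ang 1.497 [72.1 45.3] ztop 0.0377 BRACKET
t 84.5 [ 0.4505 -0.3488  0.3503] F [ 0.4624 -0.3933  0.1298] op 0.448
```

View pics/fin_t.png

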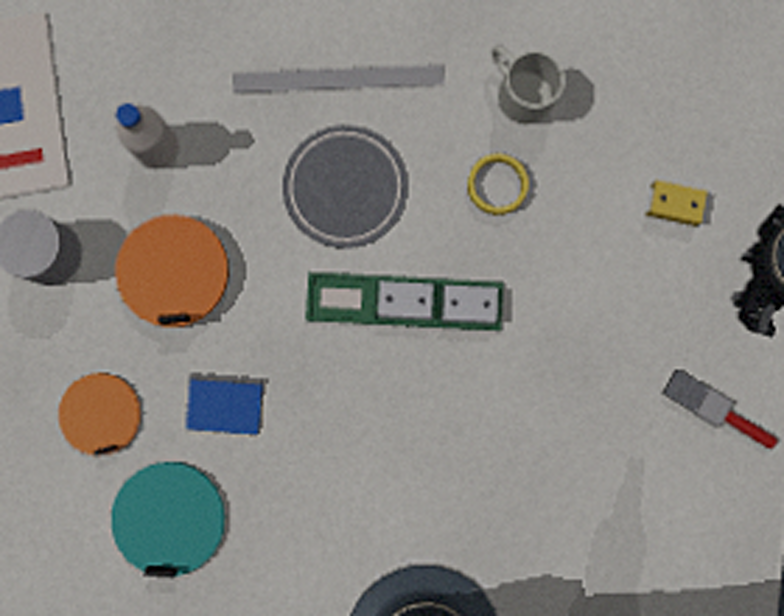

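View pics/fin_w.png

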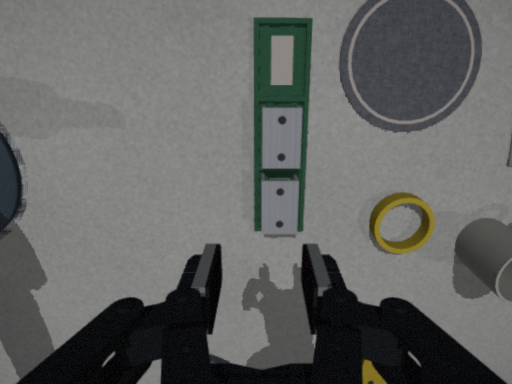

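The final top view matches the first for every bystander. The lid is at (172,270), the brackets at (405,300) and (472,302), and no bracket is left on the counter. I'm handing in.

Run:
```python
from plant import robot
print(robot.close_job()); print(robot.sense()["t"])
```

```text
the job is handed in; nothing more can be done
None
the job is handed in; nothing more can be done
```

The job was handed in at about 84.5 s of robot time, with every step done; the interface gave no verdict.

**What I did:**
- **Opening:** I tilted the lid by its tab to 0.128 rad with the far edge still on the dish, lifted it to about 5 cm above the dish, and laid it on the mat about 2 mm off centre.
- **Kits:** There were two brackets on the counter, so I made two kits, in the middle bay and the bay on the robot's right. The third bay is empty and the third plate stayed in the dish.
- **Closing:** I set the lid back on the dish.

**Last checks:**
- **Lid:** centred within 1 mm of the dish centre, level, disc top at z 0.0318, the same as at the start.
- **Brackets:** within 1 mm of their bay centres and 0.01 rad of the tray's length, tops at z 0.038, so they sit on the bay floor.
- **Plates:** flat and within about 2 mm of their marks when last seen; the brackets now cover them.
- **Bystanders:** the final top view shows no visible change from the first.

**Disagreements:**
- The in-hand lid centre read 2 mm off from the grip geometry, so I corrected by 1 mm.
- One two-view height for a partly hidden bracket was wrong, so I measured it again before picking it up.
- The second bracket briefly looked as if it had been knocked aside, but it had not moved.

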